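Clear the turntable and hold the cover plate out over it

TASK

A sample bottle has tipped over on the freely spinning turntable: first lift it off and set it down in the white tray without dropping it. Then slide the cover plate by its grip bar along the top of the beige case, out over the turntable, until its leading edge is in line with the tip of the pointer and the plate is square with the case, keeping it flat on the case and never lifting it off. Out there the plate would tip over by itself, so finish while still holding it level, and leave the beaker, jar and ring alone.

Things in the scene. Friction and masses are not known exactly. Their poses are not given: they have to be found in the camera images.
- bottle_center (a point): Centre of the square glass bottle's body (amber glass, 30 x 30 mm square, 60 mm long, then a neck and a round black cap 22 mm across that reaches 49 mm from this point). It lies on one flat side on the turntable disc, this point 15 mm above the disc. Its x axis runs along the bottle towards the cap; z is up at the start. 55 to 115 g.
- bottle: The same bottle; origin 15 mm under its centre, at the middle of the side it lies on, axes as for its centre.
- turntable: Passive turntable, origin at the centre of its foot on the bench. Its grey disc (radius 80 mm, top 50 mm above the bench) spins freely about the upright axis through this origin; nothing drives or brakes it.
- disc (a joint): Angle of the turntable disc, rad, counter-clockwise from above; any value is fine.
- tray_in (a point): Centre of the inner floor of the open white plastic tray (outside 150 x 130 x 35 mm along its x, y, z; wall and floor 4 mm thick; fixed to the bench).
- tray: The same tray; origin at the centre of its underside on the bench.
- case: Beige instrument case with a flat top, fixed to the bench: 160 mm along its x, 260 mm along its y, top 70 mm above the bench. Origin at the centre of its underside. The plate is slid along its +y.
- case_edge (a point): Middle of the case's top edge on its +y side, towards the turntable: 130 mm from the case's centre along y, at the height of the top (70 mm). Axes as the case's. The turntable's axis lies 110 mm beyond this edge, the disc top 20 mm below it.
- plate: Loose flat aluminium cover plate lying on the case: 110 mm along x, 260 mm along y, 6 mm thick, 0.35 to 0.6 kg. Origin at the centre of its underside. Its leading edge is 130 mm from the origin along +y; a grip bar stands on its top near the other end. It starts a little skewed to the case (up to 0.1 rad). It would tip by itself once about 135 mm of it overhang; the pointer asks for 150 to 180 mm.
- plate_grip (a point): Centre of the grip bar fixed on the plate: black plastic, 60 mm along the plate's x, 16 mm along y, 30 mm high, standing on the plate's 6 mm (this point is 15 mm above the plate's top face, 21 mm above its underside and 95 mm from the plate's centre towards -y).
- plate_corner (a point): The end of the plate's leading edge on the pointer's side: 55 mm along x and 130 mm along y from the plate's origin, half-way up its thickness. Axes as the plate's.
- pointer: Steel pointer stand fixed on the bench beside the turntable, on the case's +x side, clear of the plate's path: foot 36 mm across, post 85 mm high, a tapered pin at 73 mm height. Origin at the centre of its foot.
- pointer_tip (a point): Tip of the pointer's level pin, 40 mm from the post, 73 mm above the bench. It points along the case's -x at the plate's path, 75 mm to the side of the case's middle line. The plate's leading edge belongs at this y in the case's frame.
- beaker: Glass beaker, 66 mm across, 85 mm high, loose on the bench beyond the case; leave it alone. Origin under its centre.
- jar: Closed jar, 56 mm across, 70 mm high, loose on the bench; leave it alone. Origin under its centre.
- mould: Steel mould ring, 60 mm across, 35 mm high, loose on the bench; leave it alone. Origin under its centre.
Things that resemble listed ones, but are neither listed nor needed, are in the scene too. Leave any green or pink look-alike of the turntable alone.

How it is judged:
By the outcome, as a careful person would: the job done as asked, in the order asked, and still so for the second after the job is handed in, while the arm keeps its last pose, push and grip.
It also fails if it takes over 58 s, if anything falls off the work surface, if the arm or the gripper's body presses on something with over 40 N, if the wrist force passes 120 N, or if a joint passes its speed limit or range.

ROBOT

A 7-joint arm with a two-finger parallel gripper is mounted at the origin on the work surface. World frame = base frame: x ahead of the robot, y to its left, z up, the work surface at z = 0. Lengths are in mm, angles in rad, forces in N, time in s.
With the tool pointing down it reaches from about 350 to 775 mm from the base axis. Payload 3.1 kg.
Tool frame: the origin (TCP) lies midway between the tips of the shut fingers; the grasp point (between the pads) lies 19 mm behind it; z points along the fingers, y is the line along which they close (so a half turn about z gives the same grasp; the last joint's range is limited). The gripper opens to 85 mm and grips with 20 to 120 N. Pads are 22 mm wide; open, the fingers measure 114 mm over their backs; the gripper's body (76 mm by 85 mm) begins 54 mm behind the grasp point. The pads swing forward as they close: fully open they stand 13 mm farther back than shut.
Start: joints at [1.248, 0.311, 0.014, 1.512, -0.004, 1.319, -0.027], TCP at [152.451, -528.466, 231.304] pointing down, gripper open.
Joint ranges: [-2.7, 2.7], [-0.3, 1.91], [-1.27, 1.3], [0.12, 2.57], [-1.44, 4.58], [0.2, 2.03], [-3.05, 3.05]. Speed limits (rad/s): [2.79, 2.79, 3.14, 3.14, 3.14, 3.14, 3.14].

INTERFACE

Orientations are given as a rotation vector (axis times angle).
In Python, from plant import env gives the robot as it stands.
- The arm moves only by the tool servo_tool, never from a script. Its argument "plan" is a list of rows, each a list of 7 numbers: the gripper command: -1 is shut, 1 is fully open, values between are in proportion, then the shift along the world's x, y, z scaled (see below), then the turn, a rotation vector about the world's x, y, z scaled (see below). In form: [[hand, x, y, z, ax, ay, az], ...]. A call has 1 to 8 rows; each row shifts and turns the commanded pose from where the row before left it; what a row does not reach is not made up. The controller multiplies each number of a shift by 0.2 m and each number of a turn by pi rad. A row lasts 1/10 s, in which the tool goes at most 50 mm and 8.59 degrees, less where a joint would pass 70% of its speed; a pose out of reach is approached as far as the arm can. A call with a number of a shift or a turn outside -1 to 1 is refused whole. A call with a gripper value outside its range is refused whole. The fingers move at their own pace and stop on an object; the grip force is fixed at half the most. Time passes only in rows, so rows that do not move let the fingers close. It gives the time, the measured TCP pose, the force, the opening and the grip force at its end, in the units of the state.
- env.read_state(): the state, without advancing time (a new reading comes with each control period).
- env.get_image(name): name is "scene" or "top" or "wrist"; returns a dict with "image" (420x560x3 uint8, red, green, blue), "fx", "fy", "cx", "cy" (pixels), "rvec" (rotation vector, rad) and "tvec" (3), from world to camera coordinates, as OpenCV has them; the wrist camera has in their place "mount" (4x4, takes a point from camera to tool coordinates, whose origin is the TCP and whose axes are the flange's). Camera axes: x right, y down, z forward; pixel columns grow to the right and rows downward; lengths in mm; the calibration is good to about 2 mm. A picture is of the moment at which its call begins: read the wrist's pose just before it. There is no depth.
- env.hand_in(): hands the job in; it is judged then, once.
The state is a dict: "time_s": time; "joints": joint angles; "joint_velocities": joint speeds; "joint_efforts": joint torques, N m; "ee_pos": TCP position; "eef_rot": TCP orientation; "force": force on the tool from outside, world axes, zero at the start; "ft_torque": the same for the moment, N m; "width": finger opening in mm; "gripper_force": force on a finger pad.
Only numpy, scipy, OpenCV 4.12 (cv2) and the standard library are available. Lean on these libraries where they do the work, as an engineer would, in place of code of your own. Each camera call takes 0.05 s, during which the arm holds its last target. There are 200 camera calls.

## Working session

There is one attempt and no reset: what is moved stays moved. The work goes in short steps, Python scripts to look and compute and a tool call to move; the robot and the scene stay as the last step left them, time stands still between calls to the robot, and variables do not carry over. Pictures are saved under pics/ and viewed, at most 10 in all, crops included, and the job is handed in when it is done.

Besides the shell and the picture viewer there is one more tool, called after "Request:" as a command line: name --pt "numbers of a row" for each row, then --argument value for the rest. servo_tool: Moves the arm, as the interface text tells. Its arguments: {"type":"object","properties":{"plan":{"type":"array","items":{"type":"array","items":{"type":"number"}}}},"required":["plan"]}

```bash
ls; mkdir -p pics; cat > h.py <<'E'
import numpy as np, cv2
from scipy.spatial.transform import Rotation as R
from plant import env
def shot(n,name):
    s=env.read_state(); d=env.get_image(n); cv2.imwrite(f'pics/{name}.png',d['image'][:,:,::-1])
    np.save(f'pics/{name}.npy',np.array([d,s],dtype=object),allow_pickle=True); return d,s
def load(name): return tuple(np.load(f'pics/{name}.npy',allow_pickle=True))
def ray(d,s,uv):
    v=np.array([(uv[0]-d['cx'])/d['fx'],(uv[1]-d['cy'])/d['fy'],1.])
    if 'mount' in d:
        M=np.array(d['mount']);Rw=R.from_rotvec(s['eef_rot']).as_matrix()
        return Rw@M[:3,3]+np.array(s['ee_pos']),Rw@M[:3,:3]@v
    Rc=R.from_rotvec(np.ravel(d['rvec'])).as_matrix()
    return -Rc.T@np.ravel(d['tvec']),Rc.T@v
def onz(d,s,uv,z):
    o,v=ray(d,s,uv); return o+v*(z-o[2])/v[2]
E
python3 - <<'E'
from h import *
for n in('top','scene'):
    d,s=shot(n,n+'0'); print(n,d['fx'],d['cx'],d['cy'],ray(d,s,(280,210)))
print(s)
E
```

```text
pics
top 519.1934739037597 276.4581592766252 203.1618754289693 (array([ 409.46448121,  -29.49873461, 1281.95519977]), array([ 1.28413903e-01, -2.13047998e-04, -9.91831552e-01]))
scene 463.6917878463271 280.20298280830986 213.07991285807762 (array([1418.5258076 ,  337.92471532,  800.44846603]), array([-0.70745678, -0.33566332, -0.62199626]))
{'time_s': 0.05, 'joints': array([ 1.24829069,  0.31171669,  0.01399657,  1.51306357, -0.00440467,
        1.3192027 , -0.0272219 ]), 'joint_velocities': array([-1.50129290e-03, -9.73744331e-04, -5.99295755e-05, -2.40277610e-03,
       -8.86363227e-04,  9.20094459e-04,  2.70807592e-04]), 'joint_efforts': array([ 4.53887669e-04, -3.81216681e+01,  1.46375159e-01, -2.31500834e+01,
        1.21115305e-02,  8.10019614e-03, -2.91032585e-06]), 'ee_pos': array([ 152.22843932, -527.74963511,  230.22339168]), 'eef_rot': array([-3.10836902e+00, -4.39392482e-01,  6.63015075e-04]), 'force': array([-0.41521321, -0.02588862,  0.24462104]), 'ft_torque': array([ 0.00827181, -0.03174054,  0.02775939]), 'gripper_force': 0.0, 'width': 85.46084903536394}
```

View pics/top0.png

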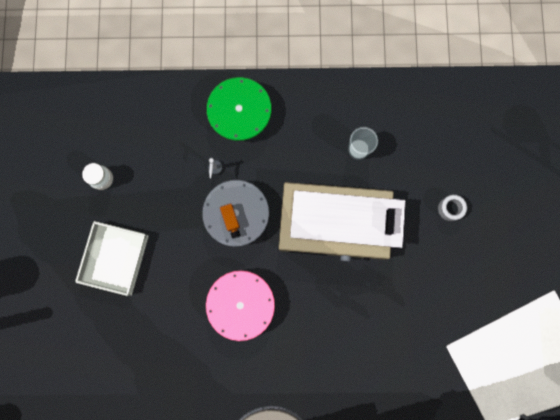

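View pics/scene0.png

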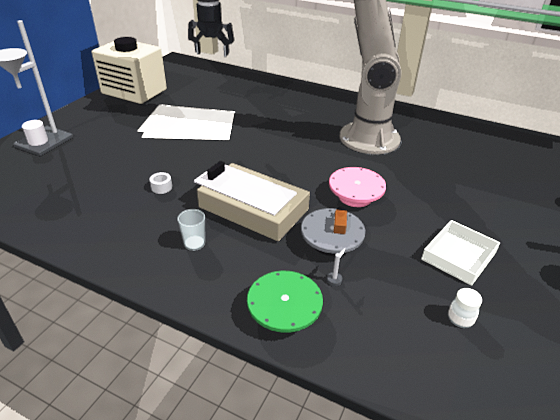

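```bash
python3 - <<'E'
from h import *
d,s=load('top0'); im=d['image']; hsv=cv2.cvtColor(im,cv2.COLOR_RGB2HSV)
def blob(m,box,n,z):
    k=np.zeros(m.shape,np.uint8); a,b,c,e=box; k[b:e,a:c]=m[b:e,a:c]
    cs,_=cv2.findContours(k,0,2); c=max(cs,key=cv2.contourArea); r=cv2.minAreaRect(c)
    P=np.array([onz(d,s,p,z)[:2] for p in cv2.boxPoints(r)])
    print(n,cv2.contourArea(c),np.round(r[0],1),'ctr',P.mean(0).round(1),'sides',np.linalg.norm(P[1]-P[0]).round(1),np.linalg.norm(P[2]-P[1]).round(1),'corners',P.round(0).tolist()); return c
H,S,V=hsv[...,0].astype(int),hsv[...,1].astype(int),hsv[...,2].astype(int)
blob((H<20)&(S>150)&(V>90),(200,180,270,250),'bottle',78)
blob((V<45),(380,200,400,240),'bar',103)
blob((S<40)&(V>170),(270,170,420,260),'plate',76)
blob(((S>40)|(V>170))&(V>70),(270,170,420,268),'case',70)
blob((S<60)&(V>60)&(V<140),(195,170,275,255),'disc',50)
blob((V>90),(65,210,155,305),'tray',35)
blob((V>90),(200,145,225,180),'pointer',73)
c=im[60:310,60:430][:, :, ::-1]
cv2.imwrite('pics/crop0.png',cv2.resize(im[130:280,190:420,::-1],None,fx=3.4,fy=3.4,interpolation=cv2.INTER_CUBIC))
E
```

```text
bottle 282.5 [229.5 218. ] ctr [547.8  88.4] sides 28.8 63.4 corners [[573.0, 112.0], [582.0, 85.0], [522.0, 65.0], [513.0, 92.0]]
bar 135.5 [389.5 221.5] ctr [ 533.2 -279. ] sides 16.0 52.7 corners [[560.0, -272.0], [559.0, -288.0], [507.0, -286.0], [507.0, -270.0]]
plate 5244.0 [347.3 218.6] ctr [ 544.2 -186.4] sides 113.9 264.7 corners [[501.0, -50.0], [614.0, -61.0], [587.0, -325.0], [475.0, -310.0]]
case 8005.5 [341.9 220.8] ctr [ 540.2 -174.2] sides 163.7 291.0 corners [[472.0, -23.0], [635.0, -38.0], [608.0, -328.0], [446.0, -308.0]]
disc 3521.5 [235. 213.] ctr [563.6  78. ] sides 159.5 163.8 corners [[646.0, 158.0], [645.0, -2.0], [481.0, -0.0], [482.0, 156.0]]
tray 3680.0 [111.  258.4] ctr [458.9 376.2] sides 157.6 143.4 corners [[402.0, 463.0], [555.0, 426.0], [515.0, 288.0], [363.0, 328.0]]
pointer 105.0 [214. 168.] ctr [668.3 126.1] sides 28.6 48.5 corners [[693.0, 141.0], [692.0, 112.0], [644.0, 112.0], [644.0, 140.0]]
```

View pics/crop0.png

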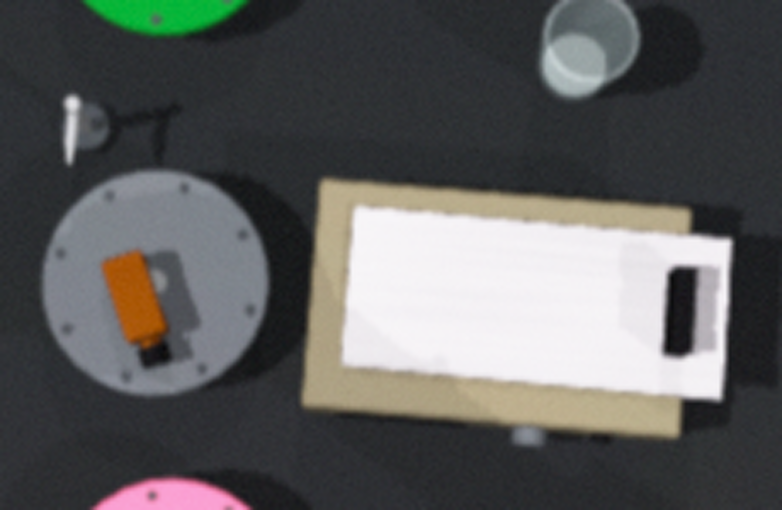

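Request:
servo_tool --pt "1 0.1 0.155 0 0 0 0" --pt "1 0.1 0.155 0 0 0 0" --pt "1 0.1 0.155 0 0 0 0" --pt "1 0.1 0.155 0 0 0 0" --pt "1 0.1 0.155 0 0 0 0" --pt "1 0.1 0.155 0 0 0 0" --pt "1 0.1 0.155 0 0 0 0" --pt "1 0.1 0.155 0 0 0 0"

```text
time_s: 0.9
ee_pos: [312.8, -278.9, 231.0]
eef_rot: [-3.11, -0.44, 0.001]
force: [1.0, -0.5, -0.5]
width: 85.1
gripper_force: 0.0
```

Request:
servo_tool --pt "1 0.1 0.155 0 0 0 0" --pt "1 0.1 0.155 0 0 0 0" --pt "1 0.1 0.155 0 0 0 0" --pt "1 0.1 0.155 0 0 0 0" --pt "1 0.1 0.155 0 0 0 0" --pt "1 0.1 0.155 0 0 0 0" --pt "1 0.1 0.155 0 0 0 0" --pt "1 0.1 0.155 0 0 0 0"

```text
time_s: 1.7
ee_pos: [472.7, -31.3, 231.0]
eef_rot: [3.111, 0.439, -0.001]
force: [0.5, -0.7, -0.5]
width: 85.3
gripper_force: 0.0
```

Request:
servo_tool --pt "1 0.092 0.149 0 0 0 0" --pt "1 0.092 0.149 0 0 0 0" --pt "1 0.092 0.149 0 0 0 0" --pt "1 0.092 0.149 0 0 0 0.01" --pt "1 0 0 0 0 0 0" --pt "1 0 0 0 0 0 0"

```text
time_s: 2.3
ee_pos: [545.6, 87.4, 230.5]
eef_rot: [-3.103, -0.491, 0.003]
force: [-0.5, -0.9, -0.4]
width: 85.4
gripper_force: 0.0
```

```bash
python3 - <<'E'
from h import *
d,s=shot('wrist','w1'); print(s['ee_pos'],s['eef_rot'],s['joints'].round(2),d['mount'])
im=d['image'];hsv=cv2.cvtColor(im,cv2.COLOR_RGB2HSV);H,S,V=[hsv[...,i].astype(int) for i in range(3)]
k=((H<20)&(S>150)&(V>90)).astype(np.uint8)
cs,_=cv2.findContours(k,0,2); c=max(cs,key=cv2.contourArea); r=cv2.minAreaRect(c); print(r)
for z in (80,):
    P=np.array([onz(d,s,p,z)[:2] for p in cv2.boxPoints(r)]); print(z,P.mean(0),P.round(1).tolist())
E
```

```text
[545.62190841  87.37669287 230.49814859] [-3.10276602e+00 -4.91347816e-01  2.90525681e-03] [ 0.23  0.37 -0.57  1.49  0.2   1.34 -1.62] [[-1.06380372e-04 -9.65072533e-01 -2.61982815e-01  6.47188052e+01]
 [ 9.99999617e-01  1.24896020e-04 -8.66140973e-04 -5.17216804e-01]
 [ 8.68609473e-04 -2.61982807e-01  9.65072150e-01 -1.43176011e+02]
 [ 0.00000000e+00  0.00000000e+00  0.00000000e+00  1.00000000e+00]]
((276.5, 187.5), (63.0, 29.0), 90.0)
80 [549.2192225   92.65043671] [[574.7, 115.3], [583.2, 89.1], [524.0, 69.3], [515.0, 96.9]]
```

View pics/w1.png

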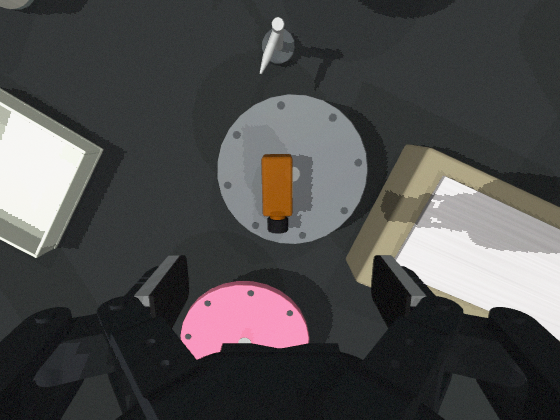

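Request:
servo_tool --pt "0.5 0.007 0.015 -0.15 0 0 0" --pt "0.3 0 0 -0.15 0 0 0" --pt "0.3 0 0 -0.15 0 0 0" --pt "0.3 0 0 -0.15 0 0 0" --pt "0.3 0 0 -0.12 0 0 0" --pt "0.3 0 0 -0.1 0 0 0" --pt "0.3 0 0 -0.07 0 0 0" --pt "0.3 0 0 0 0 0 0"

```text
time_s: 3.15
ee_pos: [545.6, 87.6, 51.4]
eef_rot: [3.103, 0.485, -0.007]
force: [-0.0, 0.3, -0.2]
width: 55.9
gripper_force: 0.0
```

```bash
python3 - <<'E'
from h import *
d,s=shot('wrist','w2'); print(s['ee_pos'],s['eef_rot'],s['width'],s['force'])
im=d['image'];hsv=cv2.cvtColor(im,cv2.COLOR_RGB2HSV);H,S,V=[hsv[...,i].astype(int) for i in range(3)]
k=((H<20)&(S>150)&(V>60)).astype(np.uint8)
cs,_=cv2.findContours(k,0,2); c=max(cs,key=cv2.contourArea); r=cv2.minAreaRect(c); print(r,d['cx'])
E
```

```text
[545.57911697  87.55646344  51.38751471] [ 3.10271711  0.48507812 -0.00741916] 55.880626669571164 [-0.01530749  0.3288364  -0.17909011]
((272.0, 262.5), (147.0, 74.0), 90.0) 279.6346771001003
```

View pics/w2.png

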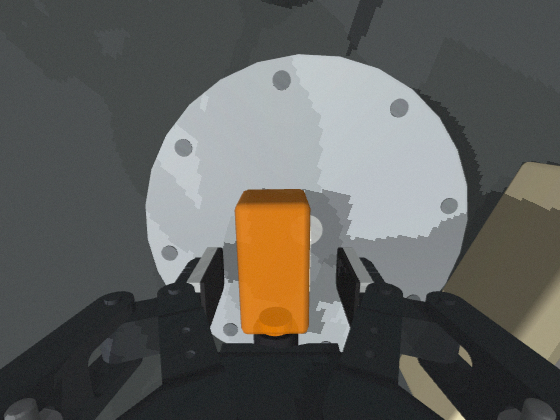

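Request:
servo_tool --pt "0.3 0.008 0.017 0 0 0 0" --pt "0.3 0 0 0 0 0 0"

```text
time_s: 3.4
ee_pos: [550.4, 94.1, 54.8]
eef_rot: [-3.103, -0.489, -0.005]
force: [0.9, -0.5, 1.1]
width: 55.6
gripper_force: 0.0
```

Request:
servo_tool --pt "0.3 0 0 0 0 0 0" --pt "0.3 0 0 0 0 0 0"

```text
time_s: 3.6
ee_pos: [549.5, 93.3, 54.0]
eef_rot: [3.103, 0.489, 0.002]
force: [-0.2, 0.4, -0.1]
width: 55.6
gripper_force: 0.0
```

Request:
servo_tool --pt "0.3 -0.01 -0.011 -0.01 0 0 0" --pt "0.3 0 0 0 0 0 0" --pt "0.3 0 0 0 0 0 0"

```text
time_s: 3.9
ee_pos: [546.8, 90.6, 51.1]
eef_rot: [3.103, 0.488, -0.001]
force: [0.5, 0.8, -0.4]
width: 55.7
gripper_force: 0.0
```

```bash
python3 - <<'E'
from h import *
d,s=shot('wrist','w3'); print(s['ee_pos'],s['eef_rot'],s['width'],s['force'])
im=d['image'];hsv=cv2.cvtColor(im,cv2.COLOR_RGB2HSV);H,S,V=[hsv[...,i].astype(int) for i in range(3)]
k=((H<20)&(S>150)&(V>60)).astype(np.uint8)
cs,_=cv2.findContours(k,0,2); c=max(cs,key=cv2.contourArea); r=cv2.minAreaRect(c); print(r,d['cx'])
print(V[270,200:350:2])
E
```

```text
[546.82307623  90.64279982  51.13589772] [ 3.10326313e+00  4.88027614e-01 -7.63211097e-04] 55.65935431131707 [ 0.4672866   0.79645846 -0.40085185]
((279.0, 267.0), (146.0, 74.0), 90.0) 279.6346771001003
[137 136 129  50  37  27  29  27  35  34  35  28 129 120 122 109 109 112
 111 108 113 110 157 201 208 215 215 215 215 214 218 216 215 215 215 216
 216 218 216 215 217 216 213 215 214 214 214 215 213 212 212 214 214 218
 217 205 179 148 135 127 127 128 127 128 130 127 130 126  55  24  31  27
  25  28  18]
```

Request:
servo_tool --pt "-0.1 0 0 0 0 0 0" --pt "-0.2 0 0 0 0 0 0" --pt "-1 0 0 0 0 0 0" --pt "-1 0 0 0 0 0 0" --pt "-1 0 0 0 0 0 0" --pt "-1 0 0 0 0 0 0"

```text
time_s: 4.55
ee_pos: [547.4, 91.1, 51.5]
eef_rot: [-3.103, -0.489, -0.001]
force: [0.1, -0.1, 2.0]
width: 28.9
gripper_force: 59.4
```

Request:
servo_tool --pt "-1 0 0 0.03 0 0 0" --pt "-1 0 0 0.08 0 0 0" --pt "-1 0 0 0.12 0 0 0" --pt "-1 0 0 0.15 0 0 0" --pt "-1 0 0 0.15 0 0 0" --pt "-1 0 0 0.1 0 0 0" --pt "-1 0 0 0.05 0 0 0"

```text
time_s: 5.25
ee_pos: [547.8, 91.2, 189.5]
eef_rot: [3.103, 0.488, 0.005]
force: [0.9, -0.7, -1.3]
width: 29.1
gripper_force: 59.2
```

Request:
servo_tool --pt "-1 -0.03 0.1 0 0 0 0.038" --pt "-1 -0.055 0.18 0 0 0 0.038" --pt "-1 -0.055 0.18 0 0 0 0.038" --pt "-1 -0.055 0.18 0 0 0 0.038" --pt "-1 -0.055 0.18 0 0 0 0.038" --pt "-1 -0.055 0.18 0 0 0 0.038" --pt "-1 -0.055 0.18 0 0 0 0.038" --pt "-1 -0.055 0.18 0 0 0 0.038"

```text
time_s: 6.05
ee_pos: [463.1, 363.4, 186.2]
eef_rot: [2.527, 1.866, -0.004]
force: [1.5, 0.8, -1.3]
width: 29.3
gripper_force: 59.1
```

Request:
servo_tool --pt "-1 -0.03 0.09 0 0 0 0" --pt "-1 0 0 0 0 0 0" --pt "-1 0 0 0 0 0 0"

```text
time_s: 6.35
ee_pos: [457.8, 380.0, 186.3]
eef_rot: [2.53, 1.86, -0.004]
force: [0.7, -0.7, -1.3]
width: 29.2
gripper_force: 59.2
```

```bash
python3 - <<'E'
from h import *
d,s=shot('wrist','w4'); print(s['ee_pos'],s['eef_rot'],s['width'],s['force'])
d2,s2=shot('top','top4')
cv2.imwrite('pics/two.png',np.hstack([d['image'][:,:,::-1],cv2.resize(d2['image'][200:320,50:130,::-1],(240,360)).repeat(1,0) if 0 else cv2.copyMakeBorder(cv2.resize(d2['image'][200:320,50:130,::-1],(240,360)),0,60,0,0,0)]))
E
```

```text
[457.84638559 380.04930196 186.27310144] [ 2.53012686  1.85997867 -0.00354862] 29.157576663479297 [ 0.69725101 -0.72735542 -1.32863344]
```

View pics/two.png

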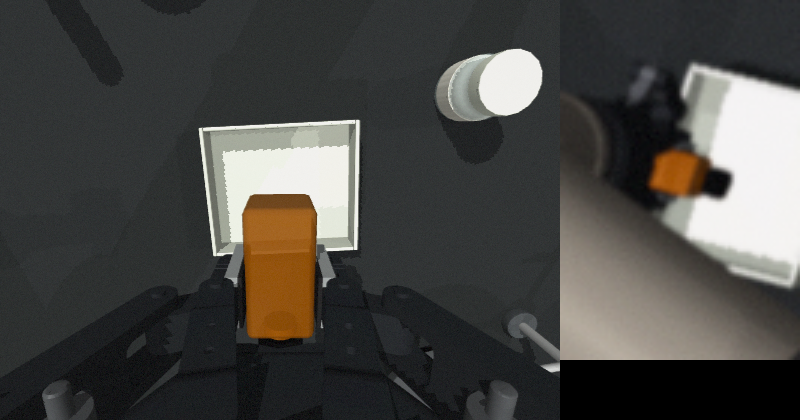

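```bash
python3 - <<'E'
from h import *
d,s=load('w4')
P=np.array([onz(d,s,p,35)[:2] for p in [(200,129),(360,121),(357,249),(215,256)]]);print(P.round(1),P.mean(0),[np.linalg.norm(P[i]-P[i-1]).round(1) for i in range(4)])
a=P[1]-P[0];print(np.degrees(np.arctan2(a[1],a[0])), R.from_rotvec(s['eef_rot']).as_matrix().round(3))
# refine case/plate/pointer from top0
d,s=load('top0')
f=lambda q,z:np.array([onz(d,s,(190+(p[0]-1.2)/3.4,130+(p[1]-1.2)/3.4),z)[:2] for p in q])
C=f([(320,179),(690,208),(679,436),(302,407)],70);Pl=f([(356,206),(732,239),(722,400),(342,366)],76);T=f([(69,164)],73);B=f([(668,267),(696,267),(692,355),(665,355)],106)
for n,q in(('case',C),('plate',Pl)):
    u=(q[0]-q[1]+q[3]-q[2]);print(n,q.round(1).tolist(),q.mean(0).round(1),'yaw',np.degrees(np.arctan2(-u[0],u[1])).round(2),[np.linalg.norm(q[i]-q[i-1]).round(1) for i in range(4)])
print('tip',T,'bar',B.mean(0))
E
```

```text
[[404.2 462. ]
 [547.7 424.6]
 [515.3 301.6]
 [372.5 338. ]] [459.92647845 381.56017675] [np.float64(128.0), np.float64(148.4), np.float64(127.2), np.float64(147.3)]
-14.602545369978563 [[ 0.298  0.954 -0.001]
 [ 0.954 -0.298 -0.002]
 [-0.003 -0.    -1.   ]]
case [[632.5, -39.4], [609.4, -296.1], [451.9, -282.2], [474.0, -25.3]] [ 541.9 -160.7] yaw -5.05 [np.float64(159.1), np.float64(257.8), np.float64(158.1), np.float64(257.9)]
plate [[612.2, -64.0], [586.4, -322.8], [475.7, -311.2], [501.4, -52.9]] [ 543.9 -187.7] yaw -5.68 [np.float64(111.3), np.float64(260.1), np.float64(111.3), np.float64(259.5)]
tip [[644.45131464 135.57625084]] bar [ 533.82173485 -278.86592077]
```

Request:
servo_tool --pt "-1 0.02 0.04 -0.05 0 0 0.015" --pt "-1 0 0 -0.15 0 0 0" --pt "-1 0 0 -0.15 0 0 0" --pt "-1 0 0 -0.15 0 0 0" --pt "-1 0 0 -0.15 0 0 0" --pt "-1 0 0 -0.12 0 0 0" --pt "-1 0 0 -0.06 0 0 0" --pt "-1 0 0 0 0 0 0"

```text
time_s: 7.25
ee_pos: [462.1, 386.3, 19.4]
eef_rot: [2.488, 1.916, -0.007]
force: [0.4, 0.8, -1.1]
width: 29.3
gripper_force: 59.3
```

Request:
servo_tool --pt "-1 0 0 -0.02 0 0 0" --pt "-1 0 0 0 0 0 0"

```text
time_s: 7.45
ee_pos: [462.9, 389.4, 18.5]
eef_rot: [-2.488, -1.919, -0.003]
force: [-0.0, -0.0, -0.6]
width: 29.5
gripper_force: 59.3
```

Request:
servo_tool --pt "-1 0 0 -0.02 0 0 0" --pt "-1 0 0 -0.01 0 0 0" --pt "-1 0 0 -0.01 0 0 0" --pt "-1 0 0 0 0 0 0"

```text
time_s: 7.85
ee_pos: [461.9, 388.7, 9.1]
eef_rot: [2.487, 1.919, -0.001]
force: [0.6, -0.1, -0.9]
width: 29.0
gripper_force: 59.3
```

Request:
servo_tool --pt "-1 0 0 -0.01 0 0 0" --pt "-1 0 0 -0.005 0 0 0" --pt "-1 0 0 0 0 0 0"

```text
time_s: 8.15
ee_pos: [461.9, 388.8, 6.1]
eef_rot: [2.487, 1.919, -0.001]
force: [0.3, -0.3, -2.6]
width: 29.3
gripper_force: 59.3
```

Request:
servo_tool --pt "-1 0 0 -0.005 0 0 0" --pt "-1 0 0 -0.003 0 0 0" --pt "-1 0 0 0 0 0 0"

```text
time_s: 8.45
ee_pos: [462.1, 389.1, 5.6]
eef_rot: [2.487, 1.919, 0.001]
force: [-1.8, -1.5, 4.4]
width: 29.4
gripper_force: 60.0
```

Contact (force +z). Open gently and rise.

Request:
servo_tool --pt "-0.2 0 0 0 0 0 0" --pt "0.0 0 0 0 0 0 0" --pt "0.2 0 0 0 0 0 0" --pt "0.2 0 0 0 0 0 0" --pt "0.2 0 0 0.04 0 0 0" --pt "0.2 0 0 0.1 0 0 0" --pt "0.2 0 0 0.2 0 0 0" --pt "0.2 0 0 0.2 0 0 0"

```text
time_s: 9.25
ee_pos: [461.6, 388.6, 113.7]
eef_rot: [-2.487, -1.92, 0.002]
force: [1.8, 0.7, 0.9]
width: 51.0
gripper_force: 0.0
```

Request:
servo_tool --pt "0.2 0 0 0.2 0 0 0" --pt "0.2 0 0 0.15 0 0 0" --pt "0.2 0 0 0 0 0 0"

```text
time_s: 9.55
ee_pos: [463.7, 392.1, 189.0]
eef_rot: [-2.486, -1.918, -0.018]
force: [-0.8, 1.1, 0.5]
width: 51.3
gripper_force: 0.0
```

```bash
python3 - <<'E'
from h import *
d,s=shot('wrist','w5'); print(s['ee_pos'],s['eef_rot'],s['width'],s['force'],s['joints'].round(2))
E
```

```text
[463.67561643 392.13709148 189.01706635] [-2.48581083 -1.91845666 -0.01752213] 51.25825556179528 [-0.77820115  1.12747751  0.52092182] [-0.21  0.57 -0.82  1.4   0.42  1.33 -1.3 ]
```

View pics/w5.png

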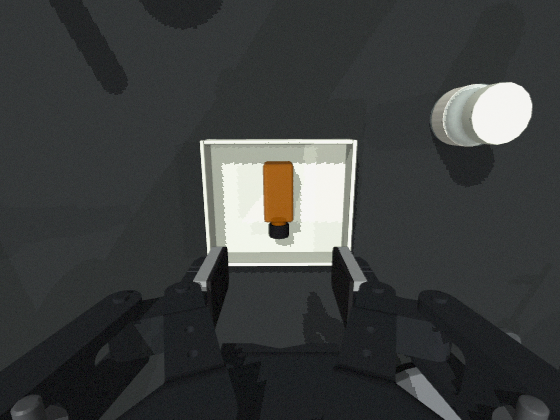

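Request:
servo_tool --pt "0.2 0.022 -0.21 0.02 0 0 -0.028" --pt "0.2 0.022 -0.21 0.02 0 0 -0.028" --pt "0.2 0.022 -0.21 0.02 0 0 -0.028" --pt "0.2 0.022 -0.21 0.02 0 0 -0.028" --pt "0.2 0.022 -0.21 0.02 0 0 -0.028" --pt "0.2 0.022 -0.21 0.02 0 0 -0.028" --pt "0.2 0.022 -0.21 0.02 0 0 -0.028" --pt "0.2 0.022 -0.21 0.02 0 0 -0.028"

```text
time_s: 10.4
ee_pos: [496.1, 50.8, 213.6]
eef_rot: [-2.998, -0.939, 0.004]
force: [0.4, -0.1, 0.6]
width: 51.1
gripper_force: 0.0
```

Request:
servo_tool --pt "0.2 0.022 -0.21 0 0 0 -0.028" --pt "0.2 0.022 -0.21 0 0 0 -0.028" --pt "0.2 0.022 -0.21 0 0 0 -0.028" --pt "0.2 0.022 -0.21 0 0 0 -0.028" --pt "0.2 0.022 -0.21 0 0 0 -0.028" --pt "0.2 0.022 -0.21 0 0 0 -0.028" --pt "0.2 0.022 -0.21 0 0 0 -0.028" --pt "0.2 0.022 -0.21 0 0 0 -0.028"

```text
time_s: 11.2
ee_pos: [531.4, -284.5, 213.1]
eef_rot: [-3.137, 0.152, 0.005]
force: [1.4, -0.1, 0.6]
width: 51.5
gripper_force: 0.0
```

Request:
servo_tool --pt "0.2 0 0 0 0 0 0" --pt "0.2 0 0 0 0 0 0"

```text
time_s: 11.4
ee_pos: [531.1, -284.1, 212.6]
eef_rot: [-3.136, 0.15, 0.005]
force: [-1.0, 1.1, -0.3]
width: 51.3
gripper_force: 0.0
```

```bash
python3 - <<'E'
from h import *
d,s=shot('wrist','w6'); print(s['ee_pos'],s['eef_rot'],s['width'],s['force'],s['joints'].round(2))
shot('top','top6')
E
```

```text
[ 531.07967978 -284.05283673  212.64454526] [-3.13623124  0.1500392   0.0054378 ] 51.30860755908896 [-1.00683695  1.0891445  -0.27914442] [ 0.71  0.46 -0.37  1.37  0.16  1.34 -1.33]
```

View pics/w6.png

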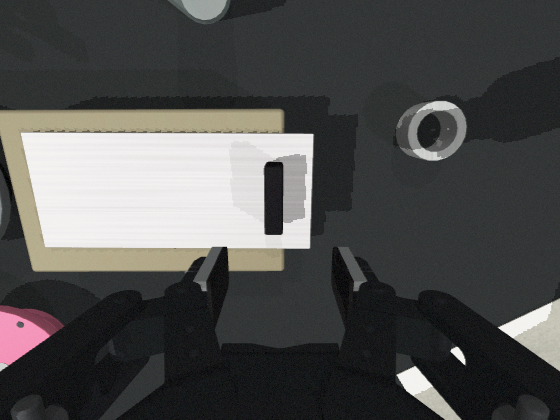

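```bash
python3 - <<'E'
from h import *
d,s=load('w6'); im=d['image'];hsv=cv2.cvtColor(im,cv2.COLOR_RGB2HSV);H,S,V=[hsv[...,i].astype(int) for i in range(3)]
g=lambda q,z:np.array([onz(d,s,p,z)[:2] for p in q])
def yaw(q): u=q[0]-q[1]; return np.degrees(np.arctan2(-u[0],u[1])).round(2)
# edge rows by line fit: plate top & bottom edges, columns 60..230
m=((S<45)&(V>150))
def fit(a,z,n):
    a=np.array(a,float); l=cv2.fitLine(a.astype(np.float32),cv2.DIST_HUBER,0,.01,.01).ravel()
    e=lambda x:(x,l[3]+(x-l[2])*l[1]/l[0]); q=g([e(60),e(260)],z); print(n,e(60),e(260),q.round(1).tolist(),'yaw',yaw(q)); return q
t=[];b=[];ct=[];cb=[]
beige=(S>45)&(V>90)&(H>12)&(H<35)
for x in range(60,228,4):
    r=np.where(m[100:260,x])[0]+100; t.append((x,r.min()-.5)); b.append((x,r.max()+.5))
    r=np.where(beige[90:290,x])[0]+90; ct.append((x,r.min()-.5)); cb.append((x,r.max()+.5))
fit(t,76,'plate+x');fit(b,76,'plate-x');fit(ct,70,'case+x');fit(cb,70,'case-x')
k=np.zeros(V.shape,np.uint8);k[150:245,255:300]=(V<50)[150:245,255:300]
c=max(cv2.findContours(k,0,2)[0],key=cv2.contourArea);r=cv2.minAreaRect(c);q=g(cv2.boxPoints(r),106)
print('bar',r,q.round(1).tolist(),q.mean(0),[np.linalg.norm(q[i]-q[i-1]).round(1) for i in range(4)])
print('platecorners',g([(22,133),(313.5,134.5),(310.5,249),(45,247)],76).round(1).tolist())
E
```

```text
plate+x (60, np.float32(132.5)) (260, np.float32(132.5)) [[607.3, -95.3], [590.4, -271.9]] yaw -5.48
plate-x (60, np.float32(247.53493)) (260, np.float32(247.56744)) [[500.1, -63.9], [481.5, -259.6]] yaw -5.43
case+x (60, np.float32(109.67833)) (260, np.float32(107.90773)) [[626.8, -96.7], [611.3, -273.9]] yaw -5.01
case-x (60, np.float32(272.3179)) (260, np.float32(266.1836)) [[471.3, -51.3], [458.7, -256.6]] yaw -3.49
bar ((273.4999694824219, 197.99996948242188), (16.999996185302734, 71.99998474121094), 0.0) [[505.9, -268.7], [567.5, -275.4], [566.2, -289.1], [504.5, -283.3]] [ 536.01659541 -279.10834181] [np.float64(14.7), np.float64(62.0), np.float64(13.8), np.float64(62.0)]
platecorners [[610.1, -61.5], [584.1, -319.0], [475.3, -308.8], [502.0, -49.4]]
```

Request:
servo_tool --pt "0.2 0.024 0.025 -0.1 0 0 0" --pt "0.2 0 0 -0.15 0 0 0" --pt "0.2 0 0 -0.15 0 0 0" --pt "0.2 0 0 -0.12 0 0 0" --pt "0.2 0 0 -0.08 0 0 0" --pt "0.2 0 0 -0.03 0 0 0" --pt "0.2 0 0 0 0 0 0" --pt "0.2 0 0 0 0 0 0"

```text
time_s: 12.3
ee_pos: [538.2, -277.4, 89.8]
eef_rot: [3.138, -0.144, 0.003]
force: [-0.7, 0.3, -0.0]
width: 51.6
gripper_force: 0.0
```

Request:
servo_tool --pt "0.2 0 0 0 0 0 0" --pt "0.2 0 0 0 0 0 0"

```text
time_s: 12.5
ee_pos: [538.0, -278.3, 89.9]
eef_rot: [3.137, -0.146, 0.003]
force: [0.1, -0.8, -0.3]
width: 51.3
gripper_force: 0.0
```

Request:
servo_tool --pt "0.1 -0.01 0 -0.02 0 0 0" --pt "0 0 0 -0.01 0 0 0" --pt "-0.2 0 0 0 0 0 0" --pt "-0.3 0 0 0 0 0 0"

```text
time_s: 12.9
ee_pos: [535.1, -278.0, 82.5]
eef_rot: [-3.138, 0.146, 0.001]
force: [-0.4, 0.3, -0.5]
width: 30.1
gripper_force: 0.0
```

```bash
python3 - <<'E'
from h import *
d,s=shot('wrist','w7'); print(s['ee_pos'],s['eef_rot'],s['width'],s['force'])
E
```

```text
[ 535.12131078 -278.01965407   82.51893834] [-3.13800186e+00  1.46116163e-01  5.20261029e-04] 30.086846411737017 [-0.40522746  0.3447895  -0.52985678]
```

View pics/w7.png

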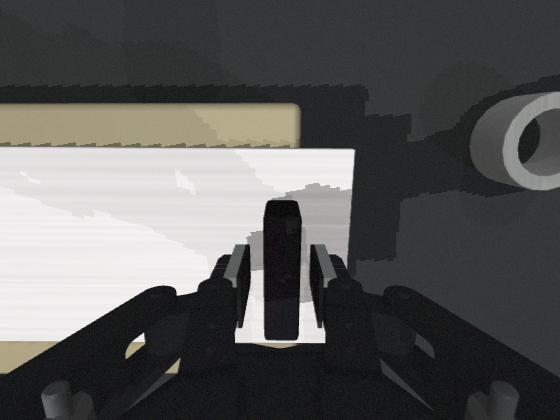

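Request:
servo_tool --pt "-0.5 0 0 0 0 0 0" --pt "-0.6 0 0 0 0 0 0" --pt "-1 0 0 0 0 0 0" --pt "-1 0 0 0 0 0 0" --pt "-1 0 0 0 0 0 0" --pt "-1 0 0 0 0 0 0"

```text
time_s: 13.55
ee_pos: [535.5, -278.7, 83.0]
eef_rot: [3.137, -0.147, 0.001]
force: [0.5, -1.9, 1.4]
width: 14.6
gripper_force: 61.1
```

Request:
servo_tool --pt "-1 0 0 -0.004 0 0 0" --pt "-1 0 0 0 0 0 0"

```text
time_s: 13.75
ee_pos: [535.4, -278.7, 83.0]
eef_rot: [3.137, -0.147, 0.001]
force: [-1.3, -1.0, 4.8]
width: 14.9
gripper_force: 61.7
```

Request:
servo_tool --pt "-1 0.002 0.025 0 0 0 0" --pt "-1 0.0044 0.05 0 0 0 0" --pt "-1 0.0044 0.05 0 0 0 0" --pt "-1 0.0044 0.05 0 0 0 0.001" --pt "-1 0.0044 0.05 0 0 0 0.001"

```text
time_s: 14.25
ee_pos: [539.3, -236.8, 83.0]
eef_rot: [3.133, -0.14, 0.003]
force: [-0.2, -5.9, 3.8]
width: 14.7
gripper_force: 61.5
```

Request:
servo_tool --pt "-1 0.0066 0.075 0 0 0 0" --pt "-1 0.0066 0.075 0 0 0 0" --pt "-1 0.0066 0.075 0 0 0 0" --pt "-1 0.0066 0.075 -0.003 0 0 0" --pt "-1 0.0066 0.075 -0.003 0 0 0" --pt "-1 0.0066 0.075 0 0 0 0" --pt "-1 0.0066 0.075 0 0 0 0"

```text
time_s: 14.95
ee_pos: [549.5, -134.1, 83.0]
eef_rot: [3.13, -0.142, 0.006]
force: [-0.7, -9.5, 9.2]
width: 14.8
gripper_force: 62.2
```

Request:
servo_tool --pt "-1 0 0 0 0 0 0" --pt "-1 0 0 0 0 0 0"

```text
time_s: 15.15
ee_pos: [550.1, -128.9, 83.0]
eef_rot: [3.136, -0.135, 0.006]
force: [-0.7, -2.6, 9.5]
width: 14.8
gripper_force: 62.2
```

```bash
python3 - <<'E'
from h import *
d,s=shot('top','top8'); print(s['ee_pos'],s['eef_rot'],s['width'],s['force'])
d2,s2=shot('wrist','w8')
a=cv2.resize(d['image'][130:265,190:390,::-1],(600,405),interpolation=cv2.INTER_CUBIC); cv2.imwrite('pics/crop8.png',a)
E
```

```text
[ 550.05654777 -128.92865255   82.98833515] [ 3.13635953 -0.13520327  0.00627643] 14.755540105637095 [-0.70846479 -2.56183135  9.48670069]
```

```bash
cat > m.py <<'E'
from h import *
import sys
def meas(tag):
    d,s=load('top'+tag); im=d['image'];hsv=cv2.cvtColor(im,cv2.COLOR_RGB2HSV);H,S,V=[hsv[...,i].astype(int) for i in range(3)]
    g=lambda q,z:np.array([onz(d,s,p,z)[:2] for p in q])
    def line(a,z):
        a=np.array(a,np.float32); q=g(a,z).astype(np.float32); l=cv2.fitLine(q,cv2.DIST_HUBER,0,.01,.01).ravel(); r=np.abs((q-l[2:])@np.array([-l[1],l[0]])); return l,r.max().round(2),len(a)
    gray=cv2.GaussianBlur(V.astype(np.float32),(3,3),0)
    # leading edge: largest brightness rise per row, subpixel by half level crossing
    e=[]
    for r in range(195,232):
        row=gray[r,205:300]; dd=np.diff(row); i=int(np.argmax(dd))
        if dd[i]>20:
            w=slice(max(i-2,0),i+3); e.append((205+.5+np.average(np.arange(i-2,i+3),weights=np.clip(dd[w],.01,None)),r))
    e=[p for p in e if abs(p[0]-np.median([q[0] for q in e]))<4]
    l,res,n=line(e,76); yl=np.degrees(np.arctan2(l[1],l[0])); yl=(yl+90)%180-90
    print('lead mid',l[2:],'yaw',yl.round(2),'res',res,n,'px rows',e[0],e[-1])
    return l
if __name__=='__main__':
    l=meas(sys.argv[1])
    d,s=load('top0'); V=d['image'].max(2).astype(int); print(V[170:184,204:220])
E
python3 m.py 8; python3 m.py 0 | head -1
python3 - <<'E'
from h import *
d,s=load('w8');im=d['image'];hsv=cv2.cvtColor(im,cv2.COLOR_RGB2HSV);H,S,V=[hsv[...,i].astype(int) for i in range(3)]
for x in range(10,260,40): print(x,[(y,*hsv[y,x]) for y in range(80,200,8)])
E
```

```text
lead mid [560.74896  -32.615543] yaw -5.43 res 0.51 37 px rows (np.float64(282.7375339981868), 195) (np.float64(279.612517580872), 231)
10 [(80, np.uint8(90), np.uint8(21), np.uint8(49)), (88, np.uint8(80), np.uint8(15), np.uint8(52)), (96, np.uint8(80), np.uint8(23), np.uint8(34)), (104, np.uint8(0), np.uint8(8), np.uint8(34)), (112, np.uint8(68), np.uint8(24), np.uint8(43)), (120, np.uint8(120), np.uint8(8), np.uint8(33)), (128, np.uint8(130), np.uint8(24), np.uint8(32)), (136, np.uint8(105), np.uint8(28), np.uint8(37)), (144, np.uint8(90), np.uint8(17), np.uint8(61)), (152, np.uint8(10), np.uint8(3), np.uint8(227)), (160, np.uint8(10), np.uint8(3), np.uint8(229)), (168, np.uint8(0), np.uint8(5), np.uint8(226)), (176, np.uint8(0), np.uint8(3), np.uint8(230)), (184, np.uint8(165), np.uint8(2), np.uint8(230)), (192, np.uint8(15), np.uint8(2), np.uint8(235))]
50 [(80, np.uint8(95), np.uint8(29), np.uint8(53)), (88, np.uint8(90), np.uint8(5), np.uint8(52)), (96, np.uint8(128), np.uint8(27), np.uint8(38)), (104, np.uint8(30), np.uint8(8), np.uint8(31)), (112, np.uint8(110), np.uint8(23)
[... 4095 characters left out ...]
2), np.uint8(227)), (184, np.uint8(0), np.uint8(2), np.uint8(228)), (192, np.uint8(20), np.uint8(3), np.uint8(221))]Traceback (most recent call last):
  File "m.py", line 20, in <module>
    l=meas(sys.argv[1])
  File "m.py", line 14, in meas
    w=slice(max(i-2,0),i+3); e.append((205+.5+np.average(np.arange(i-2,i+3),weights=np.clip(dd[w],.01,None)),r))
                                              ~~~~~~~~~~^^^^^^^^^^^^^^^^^^^^^^^^^^^^^^^^^^^^^^^^^^^^^^^^^^^^
    wgt = _weights_are_valid(weights=weights, a=a, axis=axis)
    raise TypeError(
        "Axis must be specified when shapes of a and weights "
        "differ.")
TypeError: Axis must be specified when shapes of a and weights differ.
```

```bash
python3 - <<'E'
from h import *
d,s=load('top8');hsv=cv2.cvtColor(d['image'],cv2.COLOR_RGB2HSV)
for r in range(190,244,6): print(r,hsv[r,200:400:4,2].tolist())
print(hsv[213,200:400:4,1].tolist())
d,s=load('top0'); V=d['image'].max(2).astype(int); print(V[168:182,204:220])
E
```

```text
190 [47, 47, 51, 120, 154, 145, 142, 144, 248, 248, 249, 248, 248, 247, 241, 239, 234, 230, 231, 203, 175, 198, 201, 174, 177, 182, 175, 173, 156, 120, 166, 168, 139, 143, 171, 166, 165, 162, 168, 165, 100, 166, 165, 99, 90, 80, 72, 57, 39, 35]
196 [48, 48, 145, 158, 158, 146, 144, 153, 248, 248, 248, 248, 247, 247, 246, 247, 246, 242, 239, 238, 239, 237, 237, 237, 236, 234, 235, 235, 197, 123, 166, 174, 156, 171, 167, 163, 148, 150, 152, 160, 140, 172, 171, 130, 124, 123, 124, 124, 104, 36]
202 [49, 107, 144, 157, 156, 141, 144, 188, 248, 248, 247, 247, 247, 247, 246, 246, 246, 246, 246, 245, 241, 237, 238, 236, 236, 227, 236, 234, 172, 127, 178, 182, 172, 157, 158, 158, 154, 152, 146, 136, 131, 181, 184, 156, 127, 124, 125, 126, 108, 32]
208 [48, 155, 157, 155, 159, 141, 142, 210, 248, 248, 247, 247, 247, 247, 247, 247, 247, 247, 247, 248, 247, 247, 246, 246, 245, 119, 111, 107, 38, 119, 191, 195, 177, 155, 155, 159, 157, 153, 146, 134, 122, 187, 191, 164, 125, 124, 123, 124, 86, 32]
214 [51, 157, 158, 155, 157, 145, 144, 240, 247, 247, 247, 247, 248, 247, 247, 247, 247, 246, 247, 
[... 1563 characters left out ...]
 102  96  94  92  93  92  86]
 [ 50  45  45  52  86 170 215 185 123  95  91  90  89  85  79  62]
 [ 48  46  50  52  77 155 208 172 101  76  78  72  70  64  53  41]
 [ 48  45  47  47  69 144 204 153  77  53  52  52  47  45  38  35]
 [ 48  48  48  47  61 137 198 132  61  46  44  42  44  42  41  41]
 [ 48  47  49  44  64 127 183 117  53  45  44  46  43  43  43  46]
 [ 50  48  47  51  59 107 154  97  47  44  43  45  45  45  46  45]
 [ 45  49  47  44  49  71  99  66  46  40  44  44  43  43  39  48]
 [ 48  47  46  47  47  53  53  52  45  45  46  45  46  44  46  49]
 [ 47  45  47  48  46  50  50  48  46  43  43  48  46  49  47  47]
 [ 46  45  48  49  49  46  51  48  44  41  43  47  49  46  49  49]]
```

```bash
cat > m.py <<'E'
from h import *
import sys
def fitE(d,s,scan,z,rng,axis,sign=1):
    g=cv2.GaussianBlur(d['image'].max(2).astype(np.float32),(3,3),0)
    if axis==0: g=g.T   # scan along rows(v) for fixed columns
    e=[]
    for r in scan:
        row=g[r,rng[0]:rng[1]]; dd=np.clip(sign*np.diff(row),0,None); i=int(np.argmax(dd))
        if 2<=i<len(dd)-2 and dd[i]>8:
            x=rng[0]+.5+np.average(np.arange(i-2,i+3),weights=dd[i-2:i+3]); e.append((x,r) if axis==1 else (r,x))
    q=np.array([onz(d,s,p,z)[:2] for p in e],np.float32)
    for _ in range(2):
        l=cv2.fitLine(q,cv2.DIST_HUBER,0,.01,.01).ravel(); r=np.abs((q-l[2:])@np.array([-l[1],l[0]])); q=q[r<max(1.0,2.5*np.median(r))]
    return l,len(q),r.max().round(2)
yaw=lambda l,axis:((np.degrees(np.arctan2(l[1],l[0]))+90)%180-90) if axis==1 else ((np.degrees(np.arctan2(-l[0],l[1]))+90)%180-90)
d,s=load('top0')
for n,a in dict(caselead=(range(192,245),70,(272,288),1),caseplus=(range(290,385,2),70,(176,200),0),caseminus=(range(285,385,2),70,(245,263),0,-1),
   platelead=(range(195,233),76,(286,300),1),plateplus=(range(300,398,2),76,(188,202),0)).items():
    l,k,r=fitE(d,s,*a); print(n,l[2:],'yaw',yaw(l,a[3]).round(2),k,r)
V=d['image'].max(2).astype(float)-47
rows=np.arange(172,178); c=[np.average(np.arange(206,214),weights=np.clip(V[r,206:214],0,None)) for r in rows]; print('pin col',np.round(c,2))
tip=onz(d,s,(np.polyval(np.polyfit(rows,c,1),178.2),178.2),73)[:2]; print('tip',tip)
a=np.radians(-5.0); cy=np.array([-np.sin(a),np.cos(a)])
tag,lo,hi=sys.argv[1],int(sys.argv[2]),int(sys.argv[3])
d,s=load('top'+tag); l,k,r=fitE(d,s,range(195,232),76,(lo,hi),1); print('LEAD',l[2:],'yaw',yaw(l,1).round(2),k,r,'short of tip along case y:',((tip-l[2:])@cy).round(2))
E
python3 m.py 8 222 238
```

```text
caselead [544.5091   -31.107172] yaw -5.24 53 0.67
caseplus [ 620.9826  -165.14755] yaw -5.29 48 0.43
caseminus [ 463.0364  -152.10902] yaw -5.41 46 0.91
platelead [554.7799   -57.187885] yaw -5.98 38 0.63
plateplus [ 603.3522  -149.50401] yaw -5.4 23 1.11
pin col [210.37 210.24 210.1  209.97 209.87 209.8 ]
tip [643.6929037 136.3049891]
LEAD [562.0237    93.748566] yaw -5.08 37 0.42 short of tip along case y: 49.51
```

```bash
cat > mw.py <<'E'
import sys; sys.argv=['m','8','222','238'] if len(sys.argv)<2 else sys.argv
from h import *
import io,contextlib
with contextlib.redirect_stdout(io.StringIO()):
    sys.argv2=sys.argv; exec(open('m.py').read().split("d,s=load('top0')")[0])
d,s=load(sys.argv[1])
lo=int(sys.argv[2])
for n,z,rng in(('case',70,(98,116)),('plate',76,(142,155))):
    l,k,r=fitE(d,s,range(lo,280,3),z,rng,0); print(n,l[2:],yaw(l,0).round(2),k,r)
print(np.degrees(np.arctan2(*R.from_rotvec(s['eef_rot']).as_matrix()[[1,0],0])))
E
python3 mw.py w8 85; python3 mw.py w7 20
```

```text
case [627.9569  -86.59287] -5.23 65 0.32
plate [607.1845  -91.06695] -5.01 65 0.21
-4.94333260295398
case [ 615.25806 -225.37491] -5.25 87 0.15
plate [ 594.2963  -227.06512] -5.76 87 0.2
-5.331924293217316
```

Request:
servo_tool --pt "-1 0.0041 0.045 -0.002 0 0 -0.0006" --pt "-1 0.0041 0.045 -0.001 0 0 -0.0006" --pt "-1 0.0041 0.045 0 0 0 0" --pt "-1 0.0041 0.045 0 0 0 0" --pt "-1 0.0041 0.045 0 0 0 0" --pt "-1 0 0 0 0 0 0" --pt "-1 0 0 0 0 0 0"

```text
time_s: 15.95
ee_pos: [554.7, -88.0, 83.1]
eef_rot: [3.131, -0.145, 0.009]
force: [-0.6, -8.1, 12.3]
width: 14.6
gripper_force: 62.6
```

```bash
sed -i 's/radians(-5.0)/radians(-5.25)/' m.py; python3 - <<'E'
from h import *
d,s=shot('top','top9'); print(s['ee_pos'],s['eef_rot'],s['force'],s['ft_torque'])
shot('wrist','w9')
E
python3 m.py 9 206 222|tail -1; python3 mw.py w9 165
```

```text
[554.65940653 -87.95093534  83.12174137] [ 3.13123763 -0.14518098  0.00874044] [-0.64985024 -8.08936318 12.27300585] [-1.32258228  0.34987929  0.03609412]
LEAD [562.15564 135.12149] yaw -5.3 34 0.75 short of tip along case y: 8.64
case [629.3117   -71.879196] -5.16 39 0.72
plate [609.896   -72.49807] -5.47 39 0.2
-5.313891665380023
```

Request:
servo_tool --pt "-1 0.0016 0.018 -0.003 0.001 0 0.0003" --pt "-1 0.0016 0.018 -0.002 0.001 0 0" --pt "-1 0 0 0 0 0 0" --pt "-1 0 0 0 0 0 0"

```text
time_s: 16.45
ee_pos: [554.9, -86.6, 83.0]
eef_rot: [3.13, -0.149, 0.008]
force: [-3.3, -14.7, 17.0]
width: 14.9
gripper_force: 63.3
```

```bash
python3 - <<'E'
from h import *
for n in ('top0','w7','top8','top9'):
    s=load(n)[1]; print(n,s['time_s'],R.from_rotvec(s['eef_rot']).as_matrix()[:,2].round(4),s['ft_torque'].round(2))
d,s=shot('top','top10'); print(s['ee_pos'],R.from_rotvec(s['eef_rot']).as_matrix()[:,2].round(4),s['force'],s['ft_torque'])
shot('wrist','w10')
E
python3 m.py 10 202 218|tail -1; python3 mw.py w10 185
```

```text
top0 0.0 [-8.0e-04  2.2e-03 -1.0e+00] [-0.01  0.01  0.06]
w7 12.9 [-3.e-04  2.e-04 -1.e+00] [-0.    0.05 -0.02]
top8 15.15 [ 0.0039 -0.0025 -1.    ] [-0.38  0.25 -0.01]
top9 15.95 [ 0.0052 -0.0072 -1.    ] [-1.32  0.35  0.04]
[554.88280182 -86.57072953  83.04006023] [ 0.0047 -0.0082 -1.    ] [ -3.33355983 -14.65195935  16.97990442] [-2.64147735  0.87089037  0.1733991 ]
LEAD [562.38916 136.56941] yaw -5.47 34 1.08 short of tip along case y: 7.18
case [629.4493  -70.38153] -4.96 32 0.11
plate [609.7796  -74.99723] -5.61 32 0.2
-5.4623076975646425
```

Request:
servo_tool --pt "-1 0 0 0.004 0 0 0.0005" --pt "-1 0.001 0.01 0 0 0 0.0005" --pt "-1 0.001 0.01 0 0 0 0" --pt "-1 0 0 0 0 0 0"

```text
time_s: 16.95
ee_pos: [555.5, -79.9, 83.0]
eef_rot: [3.134, -0.142, 0.008]
force: [-1.4, -11.1, 12.9]
width: 14.8
gripper_force: 62.7
```

Request:
servo_tool --pt "-1 0 0 0 0 0 0" --pt "-1 0 0 0 0 0 0"

```text
time_s: 17.15
ee_pos: [555.5, -80.0, 83.0]
eef_rot: [3.134, -0.142, 0.008]
force: [-0.6, -11.7, 12.8]
width: 14.5
gripper_force: 62.7
```

```bash
python3 - <<'E'
from h import *
d,s=shot('top','top11'); print(s['ee_pos'],R.from_rotvec(s['eef_rot']).as_matrix()[:,2].round(4),s['force'],s['ft_torque'])
shot('wrist','w11'); shot('scene','scene11')
E
python3 m.py 11 202 218|tail -1; python3 mw.py w11 190
python3 - <<'E'
from h import *
d,s=load('top11'); a=cv2.resize(d['image'][150:250,190:290,::-1],(500,500),interpolation=cv2.INTER_CUBIC)
d,s=load('scene11'); b=cv2.resize(d['image'][170:300,240:318+0+ 0+ 0+0+0+0+0+0+0+0+0+0+0+0+0+0+40,::-1],None,fx=2.5,fy=2.5,interpolation=cv2.INTER_CUBIC)
c=np.zeros((500,500+b.shape[1],3),np.uint8); c[:,:500]=a; c[:b.shape[0],500:]=b; cv2.imwrite('pics/last.png',c[:, :800]); print(c.shape)
E
```

```text
[555.49574118 -79.96546575  83.03876089] [ 0.0048 -0.0048 -1.    ] [ -0.6068766  -11.67898774  12.83379104] [-2.2526986   0.46439786  0.02099797]
LEAD [549.0493  144.45029] yaw -4.73 32 1.27 short of tip along case y: 0.55
case [630.396   -60.11863] -5.11 30 0.16
plate [611.42444 -56.92626] -5.26 30 0.17
-5.1975386364234755
(500, 795, 3)
```

View pics/last.png

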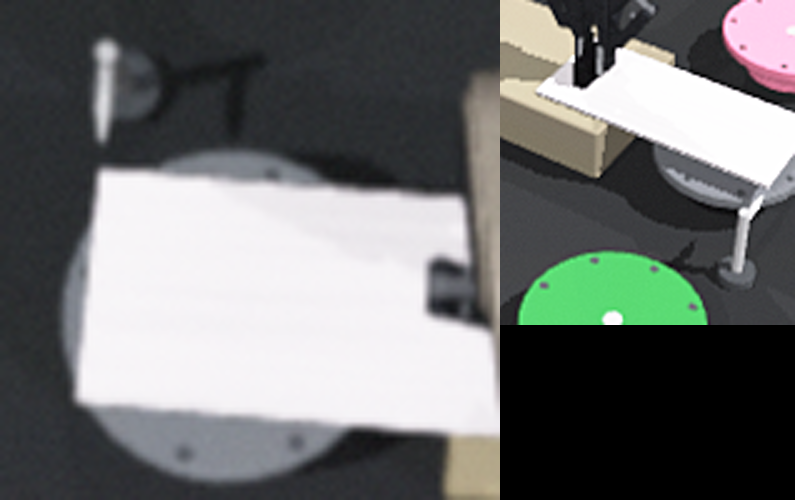

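Request:
servo_tool --pt "-1 0 -0.004 0 0 0 0" --pt "-1 0 0 0 0 0 0" --pt "-1 0 0 0 0 0 0"

```text
time_s: 17.6
ee_pos: [555.5, -80.0, 83.0]
eef_rot: [3.135, -0.142, 0.008]
force: [-0.5, -9.9, 13.3]
width: 14.9
gripper_force: 62.7
```

```bash
python3 -c "
from plant import env
print(env.hand_in())"
```

```text
the job is handed in; nothing more can be done
None
```

I handed the job in at 17.6 s: the bottle lies in the white tray, and the gripper still holds the plate flat on the case, its edge within about 1 mm of the pointer tip and square to about 0.2–0.4°.

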